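# Run a fingertip along a laptop's cover studs to press them home

### The arm

A 6-joint arm with a two-finger parallel gripper is mounted at the origin on the work surface. World frame = base frame: x ahead of the robot, y to its left, z up, the work surface at z = 0. Lengths are in m, angles in rad, forces in N, time in s.
With the tool pointing down it reaches from about 0.35 to 0.775 m from the base axis. Payload 5.5 kg.
Tool frame: the origin (TCP) lies at the very end of the fingers, on their centre line; the grasp point (between the pads) lies 19 mm behind it; x points along the fingers, y is the direction in which the jaws open and shut, and the axes are right-handed (so a half turn about x gives the same grasp; the last joint's range is limited). The gripper opens to 85 mm and grips with 20 to 120 N. Pads are 22 mm wide; open, the fingers measure 114 mm over their backs; the gripper's body (76 mm by 85 mm) begins 54 mm behind the grasp point. The pads swing forward as they close: fully open they stand 13 mm farther back than shut.
Start: joints at [1.01, 0.313, 0.046, 1.304, 0, 1.431], TCP at [0.235, 0.525, 0.231] pointing down, gripper open.
Joint ranges: [-2.76, 2.76], [-0.86, 1.69], [-1.03, 1.26], [-2.2, 2.34], [-1.47, 1.5], [-3.14, 3.14]. Speed limits (rad/s): [2.57, 2.57, 3.14, 3.14, 3.14, 3.14].

### API

Orientations are given as a unit quaternion [w, x, y, z].
In Python, from workcell import readout, cams, env, finder gives the robot as it stands.
- The arm moves only by the tool drive_tool, never from a script. Its argument "moves" is a list that holds one entry, the list of rows, each a list of 7 numbers: the shift along the tool's x, y, z in m, then the turn, a rotation vector about the tool's x, y, z in rad, then the closure in counts, from 0 (fully open) to 255 (shut). A call has exactly 5 rows; each row is the pose to reach, as a shift and turn from the pose measured when the call began, along the tool's axes at that moment; what a row does not reach only later rows make up. A row lasts 1/8 s, in which the tool goes at most 62.5 mm and 10.7 degrees, less where a joint would pass 70% of its speed; a pose out of reach is approached as far as the arm can. A call with a gripper value outside its range is refused whole. The fingers move at their own pace and stop on an object; "squeeze" is the grip in N (left out, the last holds). Time passes only in rows, so rows that repeat a pose let the fingers close, or fill a call up. It gives the time, the measured TCP pose, the force and the opening at its end, in the units of the state.
- readout.get_state(): the state, without advancing time (a new reading comes with each control period).
- cams.read_camera(name): name is "scene" or "top" or "wrist"; returns the picture (480x640x3 uint8, blue, green, red); there is no depth.
- cams.camera_params(name): a dict with "mtx" (3x3 intrinsics, pixels), "R" (3x3) and "t" (3): a world point X has camera coordinates R X + t; the wrist camera has in their place "mount" (4x4, takes a point from camera to tool coordinates, whose origin is the TCP and whose axes are the tool frame's). Camera axes: x right, y down, z forward; pixel columns grow to the right and rows downward; lengths in m; the calibration is good to about 2 mm. A picture is of the moment at which its call begins: read the wrist's pose just before it. camera_params takes no time and is no camera call.
- env.hand_in(): hands the job in, once; it reports no verdict.
Trained networks look in the newest picture that a camera, given by its name, has taken for a name from the list of things; names that differ only in an ending like _2 or _b are one class to them, and where a whole thing is asked for, a point or a joint stands for the part that bears it (a point fixed in the world has none). Each returns a list of dicts, best first, with "conf" (0 to 1); they miss things now and then, are a little off and sometimes report something else, mostly with a low value. They report only what shows in the picture. A call takes as long as a camera call.
- finder.regions_of(camera, name): "pixels" (480x640 bool, what is visible of it) and "point" ([column, row] in pixels, amid what is visible of it).
The state is a dict: "clock": time; "joint_pos": joint angles; "qvel": joint speeds; "tau": joint torques, N m; "tcp_pos": TCP position; "orientation": TCP orientation; "wrist_force": force on the tool from outside, world axes, zero at the start; "ft_torque": the same for the moment, N m; "finger_gap": finger opening in m.
Only numpy, scipy, OpenCV 4.12 (cv2) and the standard library are available. Lean on these libraries where they do the work, as an engineer would, in place of code of your own. Each camera call takes 0.05 s, during which the arm holds its last target.

### The job

Close up the laptop's bottom cover: with the closed fingertips, trace the row of orange studs from the one beside the green dot, round the corner, to the one beside the red dot, slowly and gently pressing each fully home in turn without skipping ahead. Only the fingers may press on the laptop, and never hard enough to crack its cover; do not pick up or move any of the things lying on the laptop or the bench.

Things in the scene. Friction and masses are not known exactly. Their poses are not given: they have to be found in the camera images.
- cover_face (a point): centre of the flat, level upper face of the black laptop (240 mm along its x, 330 mm along its y, 36 mm above the bench), which lies bottom cover up, held firmly in a low blue cradle; it cannot move. z up. Green dot sticker (18 mm) on the face beyond stud 1 at (95, -128) mm, red one by stud 7 at (-88, 105) mm in this frame
- laptop: the laptop with cradle and studs; origin on the bench below the centre of the face, same axes. Seven orange studs stand on the face in an L: studs 1 to 4 along the hinge edge (+x) at x = 95, y = -75, -20, 35, 90 mm; then studs 5 to 7 along the +y edge at y = 140, x = 50, -5, -60 mm
- stud1_top (a point): centre of the flat top (10 mm across) of stud 1 of 7 (the one beside the green dot); it moves down with the stud. Studs are round, 34 mm across at the face when out, sides sloping about 28 degrees, so a fingertip sliding along can ride onto them and press them in
- stud2_top (a point): centre of the flat top (10 mm across) of stud 2 of 7; it moves down with the stud. Studs are round, 34 mm across at the face when out, sides sloping about 28 degrees, so a fingertip sliding along can ride onto them and press them in
- stud3_top (a point): centre of the flat top (10 mm across) of stud 3 of 7; it moves down with the stud. Studs are round, 34 mm across at the face when out, sides sloping about 28 degrees, so a fingertip sliding along can ride onto them and press them in
- stud4_top (a point): centre of the flat top (10 mm across) of stud 4 of 7; it moves down with the stud. Studs are round, 34 mm across at the face when out, sides sloping about 28 degrees, so a fingertip sliding along can ride onto them and press them in
- stud5_top (a point): centre of the flat top (10 mm across) of stud 5 of 7; it moves down with the stud. Studs are round, 34 mm across at the face when out, sides sloping about 28 degrees, so a fingertip sliding along can ride onto them and press them in
- stud6_top (a point): centre of the flat top (10 mm across) of stud 6 of 7; it moves down with the stud. Studs are round, 34 mm across at the face when out, sides sloping about 28 degrees, so a fingertip sliding along can ride onto them and press them in
- stud7_top (a point): centre of the flat top (10 mm across) of stud 7 of 7 (the one beside the red dot); it moves down with the stud. Studs are round, 34 mm across at the face when out, sides sloping about 28 degrees, so a fingertip sliding along can ride onto them and press them in
- stud1 (a joint): how far stud 1 is pushed in, m: 0 fully out (top 6.5 mm above the cover face), 0.005 fully home against its stop (top 1.5 mm above the cover face). It starts between 0 and 0.0012. Takes about 3 N straight down all the way, does not spring back, stays where it is left
- stud2 (a joint): how far stud 2 is pushed in, m: 0 fully out (top 6.5 mm above the cover face), 0.005 fully home against its stop (top 1.5 mm above the cover face). It starts between 0 and 0.0012. Takes about 3 N straight down all the way, does not spring back, stays where it is left
- stud3 (a joint): how far stud 3 is pushed in, m: 0 fully out (top 6.5 mm above the cover face), 0.005 fully home against its stop (top 1.5 mm above the cover face). It starts between 0 and 0.0012. Takes about 3 N straight down all the way, does not spring back, stays where it is left
- stud4 (a joint): how far stud 4 is pushed in, m: 0 fully out (top 6.5 mm above the cover face), 0.005 fully home against its stop (top 1.5 mm above the cover face). It starts between 0 and 0.0012. Takes about 3 N straight down all the way, does not spring back, stays where it is left
- stud5 (a joint): how far stud 5 is pushed in, m: 0 fully out (top 6.5 mm above the cover face), 0.005 fully home against its stop (top 1.5 mm above the cover face). It starts between 0 and 0.0012. Takes about 3 N straight down all the way, does not spring back, stays where it is left
- stud6 (a joint): how far stud 6 is pushed in, m: 0 fully out (top 6.5 mm above the cover face), 0.005 fully home against its stop (top 1.5 mm above the cover face). It starts between 0 and 0.0012. Takes about 3 N straight down all the way, does not spring back, stays where it is left
- stud7 (a joint): how far stud 7 is pushed in, m: 0 fully out (top 6.5 mm above the cover face), 0.005 fully home against its stop (top 1.5 mm above the cover face). It starts between 0 and 0.0012. Takes about 3 N straight down all the way, does not spring back, stays where it is left
- driver_grip (a point): screwdriver with a yellow handle, 140 mm long, lying on the laptop's cover; this point is on its handle. Bystander: leave it alone
- cup_mid (a point): small open aluminium screw cup, 44 mm across, 24 mm high, standing on the laptop's cover inside the bend of the row; point at its centre. Bystander
- mouse_mid (a point): grey computer mouse, 105 x 60 x 34 mm, on the bench; point at its centre. Bystander
- cleaner_mid (a point): white cleaner bottle with blue label and red cap, 50 mm across, 130 mm high; point at its centre. Bystander
- charger_mid (a point): black power brick, 115 x 50 x 30 mm; point at its centre. Bystander
- tape_mid (a point): amber roll of tape lying flat, 84 mm across, 20 mm high; point at its centre. Bystander
- drive_mid (a point): bare 2.5-inch disk drive, 70 x 100 x 9.5 mm, silver with a white label; point at its centre. Bystander

How it is judged:
On the way, in this order (a step that is already met when the one before it is completed fails the run):
1. stud 1 is pressed home (at least 4 of its 5 mm) (value of joint stud1 above 0.004 m), for 0.05 s.
2. stud 2 is pressed home (at least 4 of its 5 mm) after stud 1 (value of joint stud2 above 0.004 m), for 0.05 s.
3. stud 3 is pressed home (at least 4 of its 5 mm) after stud 2 (value of joint stud3 above 0.004 m), for 0.05 s.
4. stud 4 is pressed home (at least 4 of its 5 mm) after stud 3 (value of joint stud4 above 0.004 m), for 0.05 s.
5. stud 5 is pressed home (at least 4 of its 5 mm) after stud 4 (value of joint stud5 above 0.004 m), for 0.05 s.
6. stud 6 is pressed home (at least 4 of its 5 mm) after stud 5 (value of joint stud6 above 0.004 m), for 0.05 s.
7. stud 7 is pressed home (at least 4 of its 5 mm) after stud 6 (value of joint stud7 above 0.004 m), for 0.05 s.
At the end, for the whole second after the job is handed in: All seven studs are home (each pushed in by more than 4 mm of its 5 mm travel), and each of the seven loose things is within 25 mm of where it was (value of joint each of stud1, stud2, stud3, stud4, stud5, stud6, stud7 above 0.004 m and not (distance of driver_grip from where it was at the start of the episode above 0.025 m) and not (distance of cup_mid from where it was at the start of the episode above 0.025 m) and not (distance of mouse_mid from where it was at the start of the episode above 0.025 m) and not (distance of cleaner_mid from where it was at the start of the episode above 0.025 m) and not (distance of charger_mid from where it was at the start of the episode above 0.025 m) and not (distance of tape_mid from where it was at the start of the episode above 0.025 m) and not (distance of drive_mid from where it was at the start of the episode above 0.025 m)); the robot touches nothing.
It fails at once if a loose thing on the laptop (screwdriver, screw cup) is lifted, carried or knocked more than 25 mm from its place (distance of any of driver_grip, cup_mid from where it was at the start of the episode above 0.025 m).
It fails at once if a loose thing on the bench is lifted, carried or knocked more than 25 mm from its place (distance of any of mouse_mid, cleaner_mid, charger_mid, tape_mid, drive_mid from where it was at the start of the episode above 0.025 m).
It fails at once if the fingers hit or press the laptop with a peak of more than 80 N (the cover would crack) (contact force between the fingers and laptop above 80 N).
It fails at once if the arm or the gripper's body, rather than the fingers, presses on the laptop with more than 5 N (contact force between the arm and laptop above 5 N).
It also fails if it takes over 58 s, if anything falls off the work surface, if the arm or the gripper's body presses on something with over 40 N, if the wrist force passes 120 N, or if a joint passes its speed limit or range.

## Working session

There is one attempt and no reset: what is moved stays moved. The work goes in short steps, Python scripts to look and compute and a tool call to move; the robot and the scene stay as the last step left them, time stands still between calls to the robot, and variables do not carry over. Pictures are saved under pics/ and viewed, and the job is handed in when it is done.

Besides the shell and the picture viewer there is one more tool, called as name(argument=value, ...), one argument or row to a line, values as JSON. drive_tool: Moves the arm, as the interface text tells. Its arguments: {"type":"object","properties":{"moves":{"type":"array"},"squeeze":{"type":"number"}},"required":["moves"]}

```bash
mkdir -p pics; ls; python3 - <<'E'
from workcell import readout, cams, env, finder
import cv2
s=readout.get_state(); print(s)
for n in ["scene","top"]:
    im=cams.read_camera(n); cv2.imwrite(f"pics/{n}0.png",im)
    p=cams.camera_params(n); print(n,p)
print(cams.camera_params("wrist"))
E
```

```text
pics
{'clock': 0.0, 'joint_pos': array([1.01043247e+00, 3.13986906e-01, 4.50136279e-02, 1.30359643e+00,
       1.55348464e-05, 1.43119198e+00]), 'qvel': array([ 0.00028203, -0.00106149, -0.00044236,  0.00161524, -0.0018105 ,
       -0.00158041]), 'tau': array([ 3.62112432e-04, -4.80629218e+01,  2.98530954e+01,  1.94987759e-02,
       -2.41244379e-04, -6.27611083e-07]), 'tcp_pos': array([0.23460378, 0.52442422, 0.23043071]), 'orientation': array([ 0.69129585,  0.14707888,  0.69173613, -0.14825307]), 'wrist_force': array([-0.16032871,  0.44367164,  0.21468901]), 'ft_torque': array([ 0.02701229, -0.02390751,  0.00471187]), 'finger_gap': 0.0852304855650073}
scene {'mtx': array([[506.50235177,   0.        , 318.27898089],
       [  0.        , 506.50235177, 241.29475448],
       [  0.        ,   0.        ,   1.        ]]), 'R': array([[ 0.33949789,  0.94060557,  0.00153131],
       [ 0.73411921, -0.26395114, -0.62561872],
       [-0.58805626,  0.2135204 , -0.78012748]]), 't': array([-0.15345729, -0.32461491,  1.43627325])}
top {'mtx': array([[532.37703719,   0.        , 314.20628948],
  
[... 155 characters left out ...]
61040e-02],
       [-9.95600138e-01, -3.40724654e-04, -9.37029799e-02],
       [ 9.36897902e-02,  1.35476342e-02, -9.95509259e-01]]), 't': array([-0.02819297,  0.51565903,  1.24283826])}
{'mtx': array([[360.23225841,   0.        , 322.47878596],
       [  0.        , 360.23225841, 237.43531101],
       [  0.        ,   0.        ,   1.        ]]), 'mount': array([[ 5.53975268e-04, -2.65309934e-01,  9.64163021e-01,
        -1.42499880e-01],
       [ 9.99999810e-01,  4.08728192e-04, -4.62095624e-04,
         6.26712577e-04],
       [-2.71482049e-04,  9.64163094e-01,  2.65310110e-01,
        -6.79800571e-02],
       [ 0.00000000e+00,  0.00000000e+00,  0.00000000e+00,
         1.00000000e+00]])}
```

View pics/scene0.png

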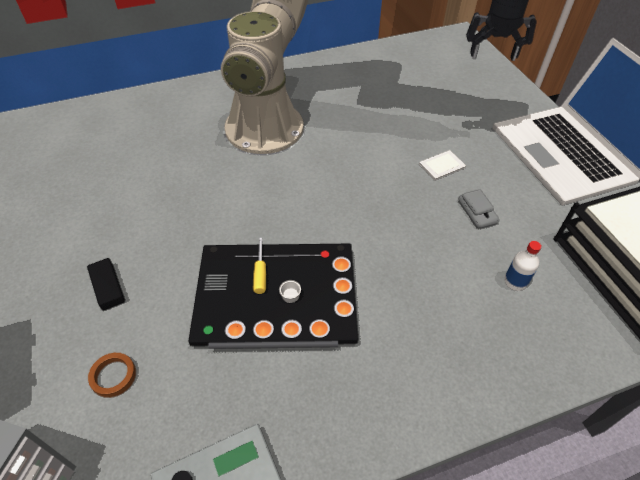

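View pics/top0.png

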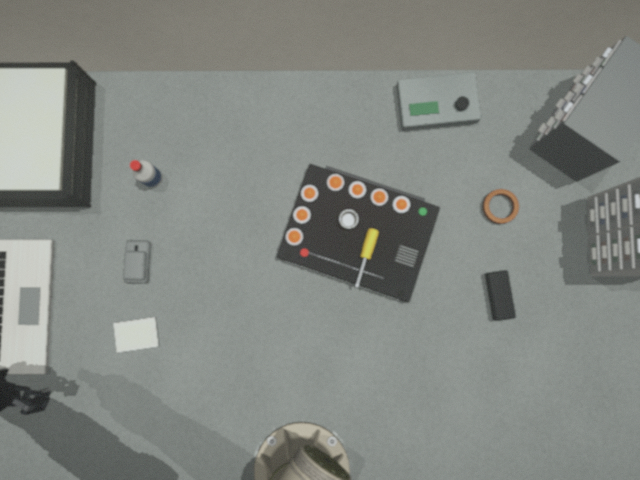

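The scene view shows the laptop with the green dot at about (208,329), studs 1–4 at (235–320,329), studs 5–7 at (343,308–264) and the red dot at (325,254). The top view shows the same L: studs 1–4 run from (402,205) to (336,182), and studs 5–7 from (310,193) to (294,237). Next I'll fit the laptop pose.

```bash
cat > h.py <<'E'
import numpy as np, cv2
from scipy.spatial.transform import Rotation as R
from scipy.optimize import least_squares
from workcell import readout, cams, env, finder
ST=np.array([[95,-75],[95,-20],[95,35],[95,90],[50,140],[-5,140],[-60,140]])/1000
DOT=np.array([[95,-128],[-88,105]])/1000
def proj(n,X):
    p=cams.camera_params(n); c=X@np.array(p['R']).T+p['t']; q=c@np.array(p['mtx']).T; return q[:,:2]/q[:,2:]
def world(par,P,z):
    x,y,a=par; c,s=np.cos(a),np.sin(a)
    return np.c_[x+c*P[:,0]-s*P[:,1], y+s*P[:,0]+c*P[:,1], np.full(len(P),z)]
def tcp(s): return np.array(s['tcp_pos']), R.from_quat(np.roll(s['orientation'],-1))
E
python3 - <<'E'
from h import *
obs={}
for n in ["scene","top"]:
    im=cv2.imread(f"pics/{n}0.png"); hsv=cv2.cvtColor(im,cv2.COLOR_BGR2HSV)
    m=cv2.inRange(hsv,(5,120,150),(20,255,255))
    k,l,st,ce=cv2.connectedComponentsWithStats(m)
    obs[n]=[ce[i] for i in range(1,k) if 20<st[i,4]<400]
    print(n,[(st[i,4],ce[i].round(1)) for i in range(1,k) if st[i,4]>15])
def res(par,cams_,full=False):
    r=[]
    for n in cams_:
        q=proj(n,world(par[:3],ST,par[3] if len(par)>3 else .041)); o=np.array(obs[n])
        d=np.linalg.norm(q[:,None]-o[None],axis=2); j=d.argmin(1); r.append(q-o[j])
    return np.concatenate(r).ravel()
for cs in (["top"],["scene"],["top","scene"]):
    best=None
    for a in np.linspace(-.6,.6,7):
        f=least_squares(res,[.52,-.1,a],args=(cs,),loss='soft_l1')
        if best is None or f.cost<best.cost: best=f
    print(cs,best.x,best.cost,np.abs(best.fun).max())
par=best.x
print(world(par,ST,.0425).round(4)); print('dots',proj('top',world(par,DOT,.036)).round(0))
for n in ["top"]:
    cams.read_camera(n)
    for i in (1,7):
        for r in finder.regions_of(n,f"stud{i}_top")[:7]: print(i,round(r['conf'],2),np.round(r['point'],1))
E
```

```text
scene [(np.int32(122), array([341.1, 263.9])), (np.int32(120), array([342.2, 285. ])), (np.int32(133), array([343.5, 307.7])), (np.int32(164), array([263. , 328.8])), (np.int32(135), array([291.2, 328.3])), (np.int32(169), array([319.2, 327.9])), (np.int32(134), array([234.8, 329.3])), (np.int32(205), array([ 99.9, 365.6])), (np.int32(121), array([121.1, 382. ]))]
top [(np.int32(94), array([335. , 181.8])), (np.int32(70), array([357. , 189.1])), (np.int32(76), array([309. , 192.6])), (np.int32(36), array([492.2, 195.1])), (np.int32(89), array([379. , 196.6])), (np.int32(69), array([401., 204.])), (np.int32(78), array([301.5, 214.4])), (np.int32(25), array([507.3, 218.2])), (np.int32(93), array([293.9, 236.1]))]
['top'] [ 0.55448132 -0.13146283 -0.33085328] 0.08144669312923303 0.23995350960439055
['scene'] [ 0.55988883 -0.13446966 -0.32802565] 0.2091683782753233 0.38310252404949097
['top', 'scene'] [ 0.5570886  -0.13312153 -0.32716843] 9.327679061687911 1.5903965112251512
[[ 0.6229 -0.2347  0.0425]
 [ 0.6406 -0.1826  0.0425]
 [ 0.6583 -0.1305  0.0425]
 [ 0.676  -0.0784  0.0425]
 [ 0.6494 -0.0166  0.0425]
 [ 0.5973  0.0011  0.0425]
 [ 0.5453  0.0187  0.0425]]
dots [[423. 210.]
 [305. 252.]]
1 0.65 [402.4 203.6]
7 0.56 [358.4 234.5]
7 0.53 [295.2 237.9]
```

```bash
cat >> h.py <<'E'
def rel(target,yawcols=None):
    p,r=tcp(readout.get_state()); return r.inv().apply(np.array(target)-p)
E
python3 - <<'E'
from h import *
s=readout.get_state();p,r=tcp(s); print(s['clock'],p); print(r.as_matrix().round(3)); print(rel([.60,-.15,.20]).round(4))
E
```

```text
0.25 [0.23476693 0.52464267 0.23088653]
[[-0.     0.408  0.913]
 [-0.001  0.913 -0.408]
 [-1.    -0.001 -0.   ]]
[ 0.0312 -0.4666  0.6089]
```

drive_tool(
  moves=[
    [[0.0,-0.036,0.048,0,0,0,255],[0.0,-0.073,0.095,0,0,0,255],[0.0,-0.11,0.143,0,0,0,255],[0.0,-0.146,0.19,0,0,0,255],[0.0,-0.182,0.238,0,0,0,255]],
  ],
  squeeze=60,
)

```text
clock: 0.88
tcp_pos: [0.3783, 0.2597, 0.2311]
orientation: [0.692, 0.147, 0.691, -0.148]
wrist_force: [1.7, -0.3, -0.3]
finger_gap: 0.0004
```

drive_tool(
  moves=[
    [[0.0,-0.036,0.048,0,0,0,255],[0.0,-0.073,0.095,0,0,0,255],[0.0,-0.11,0.143,0,0,0,255],[0.0,-0.146,0.19,0,0,0,255],[0.0,-0.182,0.238,0,0,0,255]],
  ],
)

```text
clock: 1.5
tcp_pos: [0.5219, -0.0055, 0.2314]
orientation: [0.692, 0.148, 0.691, -0.148]
wrist_force: [-0.0, 0.3, 0.9]
finger_gap: -0.0002
```

```bash
python3 - <<'E'
from h import *
s=readout.get_state();p,r=tcp(s); print(s['clock'],p,s['finger_gap'],s['joint_pos'].round(2)); print(r.as_matrix().round(3)); print(rel([.58,-.17,.20]).round(4))
E
```

```text
1.5 [ 0.52194662 -0.00553496  0.23143502] -0.00017362594580254187 [-0.16  0.21 -0.09  1.27 -0.    0.26]
[[ 0.001  0.408  0.913]
 [-0.     0.913 -0.408]
 [-1.     0.     0.001]]
[ 0.0315 -0.1264  0.1201]
```

drive_tool(
  moves=[
    [[0.0,-0.03,0.025,-0.03,0,0,255],[0.01,-0.06,0.05,-0.06,0,0,255],[0.02,-0.09,0.06,-0.093,0,0,255],[0.03,-0.12,0.08,-0.093,0,0,255],[0.03,-0.12,0.08,-0.093,0,0,255]],
  ],
)

```text
clock: 2.12
tcp_pos: [0.5456, -0.1498, 0.2002]
orientation: [0.697, 0.116, 0.698, -0.117]
wrist_force: [-0.3, -0.4, -0.5]
finger_gap: -0.0003
```

```bash
python3 - <<'E'
from h import *
s=readout.get_state();p,r=tcp(s); im=cams.read_camera("wrist"); cv2.imwrite("pics/w1.png",im)
print(p,s['qvel'].round(3),s['wrist_force'])
np.savez("w1.npz",p=p,R=r.as_matrix())
E
```

```text
[ 0.54562904 -0.14975337  0.20017866] [ 0.038 -0.026 -0.006  0.027  0.017  0.018] [-0.25584323 -0.36666726 -0.4814957 ]
```

View pics/w1.png

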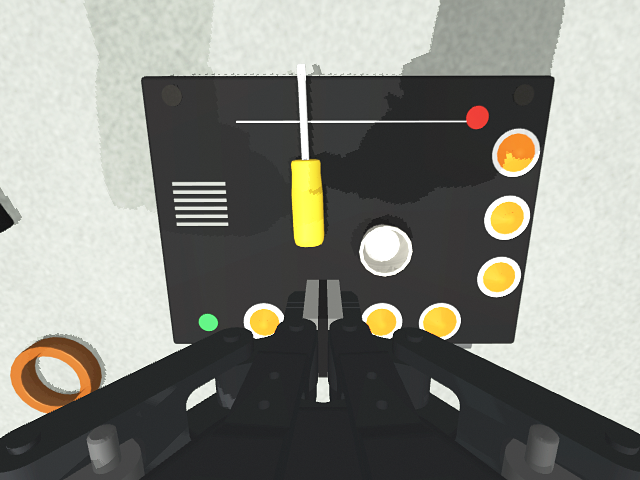

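The wrist view shows stud 1 at (263,320), studs 3 and 4 at (381,320) and (440,320), studs 5–7 at (498,277), (507,217) and (516,152), the green dot at (208,322) and the red dot at (477,117). The fingers hide stud 2.

```bash
python3 - <<'E'
from h import *
im=cv2.imread("pics/w1.png"); hsv=cv2.cvtColor(im,cv2.COLOR_BGR2HSV)
def blobs(lo,hi):
    m=cv2.inRange(hsv,lo,hi); m=cv2.morphologyEx(m,cv2.MORPH_CLOSE,np.ones((3,3)))
    k,l,st,ce=cv2.connectedComponentsWithStats(m); return [(int(st[i,4]),ce[i].round(1).tolist(),st[i,:4].tolist()) for i in range(1,k) if st[i,4]>100]
for n,a,b in [('o',(8,110,150),(32,255,255)),('g',(45,80,100),(75,255,255)),('r',(0,150,150),(5,255,255))]: print(n,*blobs(a,b),sep='\n ')
d=np.load("w1.npz");p=d['p'];Rm=d['R'];c=cams.camera_params("wrist");M=c['mtx'];T=np.array(c['mount'])
def pw(X):
    t=(X-p)@Rm; q=(np.c_[t,np.ones(len(t))]@np.linalg.inv(T).T)[:,:3]; q=q@M.T; return q[:,:2]/q[:,2:]
par=[0.5570886,-0.13312153,-0.32716843]
print(pw(world(par,ST,.040)).round(1).tolist()); print(pw(world(par,DOT,.036)).round(1).tolist())
E
```

```text
o
 (1126, [515.5, 152.3], [497, 133, 38, 39])
 (2584, [307.0, 202.8], [291, 159, 33, 88])
 (828, [506.7, 217.5], [491, 202, 33, 32])
 (736, [498.6, 276.8], [483, 262, 32, 30])
 (756, [439.5, 321.3], [423, 307, 34, 30])
 (598, [263.9, 321.7], [250, 309, 30, 27])
 (613, [381.1, 321.6], [366, 309, 30, 27])
 (1641, [46.0, 374.4], [10, 347, 81, 66])
g
 (276, [207.8, 321.9], [198, 313, 20, 18])
r
 (418, [477.0, 116.9], [466, 106, 23, 23])
[[262.8, 325.7], [321.7, 325.5], [380.6, 325.3], [439.5, 325.2], [499.2, 280.0], [507.3, 220.3], [516.2, 154.8]]
[[207.5, 323.7], [475.1, 119.3]]
```

```bash
cat >> h.py <<'E'
PAR=(.555,-.1325,-.327)
W=world(PAR,ST,0.)
def go(i,z):
    t=W[i-1].copy(); t[2]=z; s=readout.get_state(); print('t',round(s['clock'],2),'tcp',s['tcp_pos'].round(4),'stud',i,'rel',(rel(t)*1000).round(1),'F',s['wrist_force'].round(2), 'yaw',np.degrees(np.arctan2(*tcp(s)[1].as_matrix()[1::-1,2])).round(2))
E
python3 -c "
from h import *
go(1,.06)"
```

```text
t 2.17 tcp [ 0.5455 -0.1485  0.2008] stud 1 rel [140.7 -56.6  99.1] F [-0.95  1.21  0.31] yaw -18.89
```

drive_tool(
  moves=[
    [[0.03,-0.014,0.025,0,0,0,255],[0.065,-0.028,0.05,0,0,0,255],[0.1,-0.043,0.075,0,0,0,255],[0.13,-0.057,0.099,0,0,0,255],[0.14,-0.057,0.099,0,0,0,255]],
  ],
)

```text
clock: 2.8
tcp_pos: [0.6206, -0.234, 0.0584]
orientation: [0.696, 0.117, 0.699, -0.116]
wrist_force: [-0.4, 0.1, 0.4]
finger_gap: -0.0001
```

```bash
python3 - <<'E'
from h import *
go(1,.045)
cv2.imwrite("pics/s2.png",cams.read_camera("scene")[220:360,180:380].repeat(4,0).repeat(4,1))
E
```

```text
t 2.8 tcp [ 0.6206 -0.234   0.0584] stud 1 rel [13.4  0.   0.3] F [-0.38  0.12  0.42] yaw -18.89
```

View pics/s2.png

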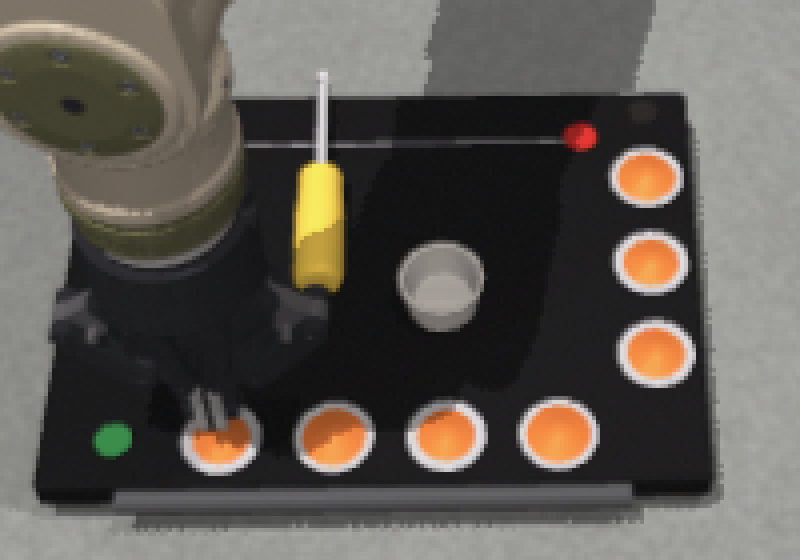

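The fingertips are over stud 1, at about (210,410) in the enlarged view. Starting the descent.

drive_tool(
  moves=[
    [[0.007,0,0,0,0,0,255],[0.012,0,0,0,0,0,255],[0.014,0,0,0,0,0,255],[0.015,0,0,0,0,0,255],[0.016,0,0,0,0,0,255]],
  ],
)

```text
clock: 3.48
tcp_pos: [0.6197, -0.233, 0.0424]
orientation: [0.696, 0.117, 0.699, -0.115]
wrist_force: [-0.6, -0.1, 0.3]
finger_gap: 0.0005
```

drive_tool(
  moves=[
    [[0.0005,0,0,0,0,0,255],[0.001,0,0,0,0,0,255],[0.0015,0,0,0,0,0,255],[0.002,0,0,0,0,0,255],[0.002,0,0,0,0,0,255]],
  ],
)

```text
clock: 4.1
tcp_pos: [0.6199, -0.2331, 0.0406]
orientation: [0.696, 0.116, 0.699, -0.115]
wrist_force: [-0.9, 0.3, 2.9]
finger_gap: -0.0
```

drive_tool(
  moves=[
    [[0.0006,0,0,0,0,0,255],[0.0012,0,0,0,0,0,255],[0.0018,0,0,0,0,0,255],[0.0024,0,0,0,0,0,255],[0.0026,0,0,0,0,0,255]],
  ],
)

```text
clock: 4.72
tcp_pos: [0.6199, -0.2331, 0.038]
orientation: [0.696, 0.116, 0.699, -0.115]
wrist_force: [-0.8, -0.3, 3.2]
finger_gap: -0.0001
```

drive_tool(
  moves=[
    [[0.0003,0,0,0,0,0,255],[0.0006,0,0,0,0,0,255],[0.0009,0,0,0,0,0,255],[0.0012,0,0,0,0,0,255],[0.0012,0,0,0,0,0,255]],
  ],
)

```text
clock: 5.35
tcp_pos: [0.6199, -0.2331, 0.0375]
orientation: [0.696, 0.116, 0.699, -0.115]
wrist_force: [-2.6, 1.3, 7.4]
finger_gap: -0.0001
```

Stud 1 has hit its stop: z is 0.0375 and the force is rising to 7.4 N. On to stud 2.

```bash
python3 -c "
from h import *
go(1,.0375);go(2,.044)"
```

```text
t 5.35 tcp [ 0.6199 -0.2331  0.0375] stud 1 rel [ 0.  -0.5  1.2] F [-2.6   1.29  7.37] yaw -18.86
t 5.35 tcp [ 0.6199 -0.2331  0.0375] stud 2 rel [-6.4 54.5  1. ] F [-2.6   1.29  7.37] yaw -18.86
```

drive_tool(
  moves=[
    [[-0.012,0,0,0,0,0,255],[-0.014,0.02,0.0005,0,0,0,255],[-0.014,0.045,0.001,0,0,0,255],[-0.012,0.0545,0.001,0,0,0,255],[-0.008,0.0545,0.001,0,0,0,255]],
  ],
)

```text
clock: 5.98
tcp_pos: [0.6388, -0.1808, 0.0453]
orientation: [0.697, 0.116, 0.699, -0.115]
wrist_force: [0.0, -0.5, 0.4]
finger_gap: 0.0002
```

```bash
python3 -c "
from h import *
go(2,.0375)"
```

```text
t 5.97 tcp [ 0.6388 -0.1808  0.0453] stud 2 rel [ 7.8 -1.2  0.1] F [ 0.03 -0.46  0.38] yaw -18.76
```

Pressing stud 2 at about 1 mm per row (8 mm/s).

drive_tool(
  moves=[
    [[0.0015,-0.001,0,0,0,0,255],[0.0025,-0.001,0,0,0,0,255],[0.0035,-0.001,0,0,0,0,255],[0.0045,-0.001,0,0,0,0,255],[0.005,-0.001,0,0,0,0,255]],
  ],
)

```text
clock: 6.6
tcp_pos: [0.6383, -0.1822, 0.0405]
orientation: [0.697, 0.116, 0.699, -0.115]
wrist_force: [-2.0, -1.5, 2.2]
finger_gap: -0.0
```

drive_tool(
  moves=[
    [[0.0008,0,0,0,0,0,255],[0.0016,0,0,0,0,0,255],[0.0024,0,0,0,0,0,255],[0.0031,0,0,0,0,0,255],[0.0035,0,0,0,0,0,255]],
  ],
)

```text
clock: 7.22
tcp_pos: [0.6383, -0.1822, 0.0375]
orientation: [0.697, 0.116, 0.699, -0.115]
wrist_force: [-2.9, 0.4, 7.1]
finger_gap: -0.0002
```

```bash
python3 -c "
from h import *
go(2,.0375);go(3,.044)"
```

```text
t 7.22 tcp [ 0.6383 -0.1822  0.0375] stud 2 rel [0.  0.3 0.1] F [-2.88  0.43  7.1 ] yaw -18.78
t 7.22 tcp [ 0.6383 -0.1822  0.0375] stud 3 rel [-6.5 55.3  0.1] F [-2.88  0.43  7.1 ] yaw -18.78
```

Stud 2 is home. Stud 3 next.

drive_tool(
  moves=[
    [[-0.012,0,0,0,0,0,255],[-0.014,0.02,0.0,0,0,0,255],[-0.014,0.045,0.0,0,0,0,255],[-0.012,0.055,0.0,0,0,0,255],[-0.008,0.055,0.0,0,0,0,255]],
  ],
)

```text
clock: 7.85
tcp_pos: [0.6565, -0.1289, 0.0453]
orientation: [0.697, 0.115, 0.699, -0.115]
wrist_force: [-0.3, -0.3, -0.0]
finger_gap: -0.0003
```

drive_tool(
  moves=[
    [[0.0015,-0.001,0,0,0,0,255],[0.0025,-0.001,0,0,0,0,255],[0.0035,-0.001,0,0,0,0,255],[0.0045,-0.001,0,0,0,0,255],[0.005,-0.001,0,0,0,0,255]],
  ],
)

```text
clock: 8.48
tcp_pos: [0.6561, -0.1304, 0.0407]
orientation: [0.697, 0.115, 0.699, -0.115]
wrist_force: [-1.4, -1.1, 3.1]
finger_gap: 0.0
```

drive_tool(
  moves=[
    [[0.0008,0,0,0,0,0,255],[0.0016,0,0,0,0,0,255],[0.0024,0,0,0,0,0,255],[0.0031,0,0,0,0,0,255],[0.0036,0,0,0,0,0,255]],
  ],
)

```text
clock: 9.1
tcp_pos: [0.6561, -0.1304, 0.0376]
orientation: [0.697, 0.115, 0.698, -0.115]
wrist_force: [-3.5, -0.6, 8.1]
finger_gap: 0.0001
```

```bash
python3 -c "
from h import *
go(3,.0375);go(4,.044)"
```

```text
t 9.1 tcp [ 0.6561 -0.1304  0.0376] stud 3 rel [ 0.1  0.5 -0.1] F [-3.53 -0.57  8.08] yaw -18.7
t 9.1 tcp [ 0.6561 -0.1304  0.0376] stud 4 rel [-6.5 55.5 -0.1] F [-3.53 -0.57  8.08] yaw -18.7
```

drive_tool(
  moves=[
    [[-0.012,0,0,0,0,0,255],[-0.014,0.02,0.0,0,0,0,255],[-0.014,0.045,0.0,0,0,0,255],[-0.012,0.0555,0.0,0,0,0,255],[-0.008,0.0555,0.0,0,0,0,255]],
  ],
)

```text
clock: 9.72
tcp_pos: [0.6742, -0.0761, 0.0449]
orientation: [0.697, 0.114, 0.699, -0.114]
wrist_force: [0.1, -0.4, 0.6]
finger_gap: 0.0004
```

drive_tool(
  moves=[
    [[0.0015,-0.001,0,0,0,0,255],[0.0025,-0.001,0,0,0,0,255],[0.0035,-0.001,0,0,0,0,255],[0.0045,-0.001,0,0,0,0,255],[0.005,-0.001,0,0,0,0,255]],
  ],
)

```text
clock: 10.35
tcp_pos: [0.6737, -0.0773, 0.04]
orientation: [0.697, 0.114, 0.699, -0.114]
wrist_force: [-1.3, 1.2, 3.7]
finger_gap: -0.0003
```

drive_tool(
  moves=[
    [[0.0008,0,0,0,0,0,255],[0.0016,0,0,0,0,0,255],[0.0024,0,0,0,0,0,255],[0.0031,0,0,0,0,0,255],[0.0036,0,0,0,0,0,255]],
  ],
)

```text
clock: 10.98
tcp_pos: [0.6737, -0.0773, 0.0375]
orientation: [0.697, 0.114, 0.699, -0.114]
wrist_force: [-5.0, 2.3, 9.9]
finger_gap: 0.0001
```

```bash
python3 -c "
from h import *
go(4,.0375);go(5,.044)"
```

```text
t 10.97 tcp [ 0.6737 -0.0773  0.0375] stud 4 rel [-0.  -0.4  0.3] F [-5.04  2.3   9.87] yaw -18.57
t 10.97 tcp [ 0.6737 -0.0773  0.0375] stud 5 rel [ -6.5  49.7 -44.5] F [-5.04  2.3   9.87] yaw -18.57
```

drive_tool(
  moves=[
    [[-0.012,0,0,0,0,0,255],[-0.014,0.018,-0.016,0,0,0,255],[-0.014,0.04,-0.036,0,0,0,255],[-0.012,0.0495,-0.0445,0,0,0,255],[-0.008,0.0495,-0.0445,0,0,0,255]],
  ],
)

```text
clock: 11.6
tcp_pos: [0.647, -0.0149, 0.0455]
orientation: [0.697, 0.113, 0.699, -0.114]
wrist_force: [0.2, -0.6, -0.1]
finger_gap: 0.0001
```

```bash
python3 -c "
from h import *
go(5,.0375)"
```

```text
t 11.6 tcp [ 0.647  -0.0149  0.0455] stud 5 rel [ 8.  -0.9  0.7] F [ 0.19 -0.64 -0.1 ] yaw -18.46
```

drive_tool(
  moves=[
    [[0.0015,-0.001,0.0005,0,0,0,255],[0.0025,-0.001,0.0005,0,0,0,255],[0.0035,-0.001,0.0005,0,0,0,255],[0.0045,-0.001,0.0005,0,0,0,255],[0.005,-0.001,0.0005,0,0,0,255]],
  ],
)

```text
clock: 12.22
tcp_pos: [0.6474, -0.0167, 0.0408]
orientation: [0.698, 0.113, 0.698, -0.114]
wrist_force: [-0.9, -2.0, 4.2]
finger_gap: 0.0002
```

drive_tool(
  moves=[
    [[0.0008,0,0,0,0,0,255],[0.0016,0,0,0,0,0,255],[0.0024,0,0,0,0,0,255],[0.0031,0,0,0,0,0,255],[0.0037,0,0,0,0,0,255]],
  ],
)

```text
clock: 12.85
tcp_pos: [0.6475, -0.0167, 0.0375]
orientation: [0.698, 0.113, 0.698, -0.114]
wrist_force: [-3.2, -0.8, 7.6]
finger_gap: 0.0001
```

```bash
python3 -c "
from h import *
go(5,.0375);go(6,.044)"
```

```text
t 12.85 tcp [ 0.6475 -0.0167  0.0375] stud 5 rel [ 0.   0.6 -0.4] F [-3.18 -0.83  7.58] yaw -18.49
t 12.85 tcp [ 0.6475 -0.0167  0.0375] stud 6 rel [ -6.4   0.9 -55.4] F [-3.18 -0.83  7.58] yaw -18.49
```

drive_tool(
  moves=[
    [[-0.012,0,0,0,0,0,255],[-0.014,0.0005,-0.02,0,0,0,255],[-0.014,0.001,-0.045,0,0,0,255],[-0.012,0.001,-0.055,0,0,0,255],[-0.008,0.001,-0.055,0,0,0,255]],
  ],
)

```text
clock: 13.48
tcp_pos: [0.5958, 0.0019, 0.0458]
orientation: [0.698, 0.113, 0.698, -0.114]
wrist_force: [0.2, -0.0, 0.4]
finger_gap: 0.0004
```

drive_tool(
  moves=[
    [[0.0015,0,0,0,0,0,255],[0.0025,0,0,0,0,0,255],[0.0035,0,0,0,0,0,255],[0.0045,0,0,0,0,0,255],[0.005,0,0,0,0,0,255]],
  ],
)

```text
clock: 14.1
tcp_pos: [0.5962, 0.0018, 0.0412]
orientation: [0.698, 0.113, 0.698, -0.114]
wrist_force: [-0.0, -0.3, 3.6]
finger_gap: 0.0001
```

drive_tool(
  moves=[
    [[0.0008,0,0,0,0,0,255],[0.0016,0,0,0,0,0,255],[0.0024,0,0,0,0,0,255],[0.0031,0,0,0,0,0,255],[0.0037,0,0,0,0,0,255]],
  ],
)

```text
clock: 14.72
tcp_pos: [0.5962, 0.0018, 0.0375]
orientation: [0.698, 0.113, 0.698, -0.114]
wrist_force: [-1.8, 0.5, 7.1]
finger_gap: -0.0002
```

```bash
python3 -c "
from h import *
go(6,.0375);go(7,.044)"
```

```text
t 14.72 tcp [0.5962 0.0018 0.0375] stud 6 rel [ 0.  -0.4 -0.9] F [-1.78  0.52  7.15] yaw -18.47
t 14.72 tcp [0.5962 0.0018 0.0375] stud 7 rel [ -6.5  -0.1 -55.9] F [-1.78  0.52  7.15] yaw -18.47
```

drive_tool(
  moves=[
    [[-0.012,0,0,0,0,0,255],[-0.014,0,-0.02,0,0,0,255],[-0.014,0,-0.045,0,0,0,255],[-0.012,0,-0.056,0,0,0,255],[-0.008,0,-0.056,0,0,0,255]],
  ],
)

```text
clock: 15.35
tcp_pos: [0.5431, 0.0197, 0.0457]
orientation: [0.698, 0.113, 0.697, -0.114]
wrist_force: [1.3, -0.0, 0.5]
finger_gap: 0.0003
```

drive_tool(
  moves=[
    [[0.0015,0,0,0,0,0,255],[0.0025,0,0,0,0,0,255],[0.0035,0,0,0,0,0,255],[0.0045,0,0,0,0,0,255],[0.005,0,0,0,0,0,255]],
  ],
)

```text
clock: 15.98
tcp_pos: [0.5437, 0.0194, 0.041]
orientation: [0.699, 0.113, 0.697, -0.114]
wrist_force: [-0.9, 0.4, 2.6]
finger_gap: -0.0001
```

drive_tool(
  moves=[
    [[0.0008,0,0,0,0,0,255],[0.0016,0,0,0,0,0,255],[0.0024,0,0,0,0,0,255],[0.0031,0,0,0,0,0,255],[0.0037,0,0,0,0,0,255]],
  ],
)

```text
clock: 16.6
tcp_pos: [0.5437, 0.0194, 0.0375]
orientation: [0.699, 0.113, 0.697, -0.114]
wrist_force: [-1.6, 0.6, 9.0]
finger_gap: 0.0001
```

```bash
python3 -c "
from h import *
go(7,.0375)"
```

```text
t 16.6 tcp [0.5437 0.0194 0.0375] stud 7 rel [-0.  -0.3 -0.5] F [-1.64  0.58  9.04] yaw -18.45
```

Every stud bottomed at z ≈ 0.0375. Now I'll lift straight up, then check.

drive_tool(
  moves=[
    [[-0.02,0,0,0,0,0,255],[-0.06,0,0,0,0,0,255],[-0.1,0,-0.02,0,0,0,255],[-0.14,0,-0.04,0,0,0,255],[-0.16,0,-0.06,0,0,0,255]],
  ],
)

```text
clock: 17.23
tcp_pos: [0.4866, 0.039, 0.1991]
orientation: [0.7, 0.113, 0.696, -0.114]
wrist_force: [-0.0, 0.3, -0.4]
finger_gap: 0.0001
```

drive_tool(
  moves=[
    [[0,0,-0.03,0,0,0,255],[0,0,-0.05,0,0,0,255],[0,0,-0.05,0,0,0,255],[0,0,-0.05,0,0,0,255],[0,0,-0.05,0,0,0,255]],
  ],
)

```text
clock: 17.85
tcp_pos: [0.4399, 0.0546, 0.1987]
orientation: [0.7, 0.113, 0.696, -0.114]
wrist_force: [0.7, -0.3, 0.8]
finger_gap: 0.0002
```

```bash
python3 - <<'E'
from h import *
s=readout.get_state(); print(s['clock'],s['tcp_pos'],s['wrist_force'])
for n in ("wrist","scene"): cv2.imwrite(f"pics/{n}_end.png",cams.read_camera(n))
a=cv2.imread("pics/scene0.png");b=cv2.imread("pics/scene_end.png")
cv2.imwrite("pics/cmp.png",np.vstack([x[235:355,180:370].repeat(2,0).repeat(4,1) for x in (a,b)])[:600,:800])
E
```

```text
17.85 [0.43990833 0.05463345 0.19866739] [ 0.71206671 -0.29356994  0.76118608]
```

View pics/wrist_end.png

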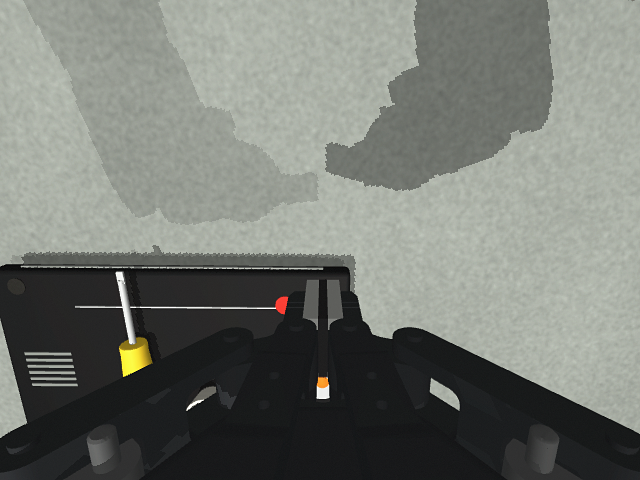

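View pics/cmp.png

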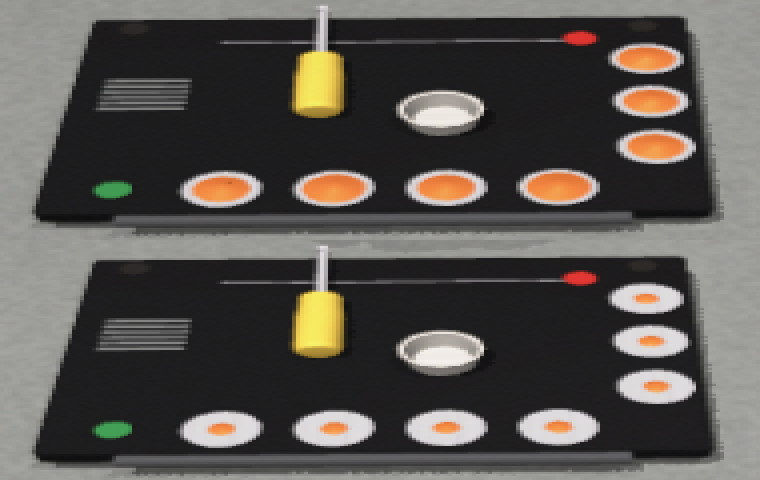

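The before/after view shows all seven studs sunk, with only small orange tops left at (221–559,428) and (647–656,298–386). The screwdriver and cup are where they were, and the arm is clear.

```bash
python3 -c "
from workcell import env
print(env.hand_in())"
```

```text
the job is handed in; nothing more can be done
None
```

I pressed studs 1 to 7 home one at a time, in order, with the closed fingertips, and handed the job in at about 18 s of the 58 s allowed. I did not slide along the row. Between studs I lifted about 14 mm, moved over, and pressed straight down.

- **Studs:** each one stopped at a tip height of 37.5 mm (37.6 mm for stud 3), which matches its home position. The final picture shows all seven sunk equally.
- **Force:** the most I read at the wrist was about 11 N (9.9 N straight down), against the 80 N limit. Forces were read only at the end of each move, so a brief peak in between would not show.
- **Loose things:** the screwdriver and cup look unmoved in the before/after pictures. I did not measure the items on the bench afterwards, but the arm never went near them at low height.
- **Robot at hand-in:** it was clear of everything, about 200 mm above the bench.
- **Disagreement:** the top and scene cameras differed by about 6 mm on where the laptop lay. The wrist camera sided with the top camera, so I used a position close to that one.

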